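# Snap the dust cap onto the sprung movement holder and keep it pressed

## Task

Put the narrow grey dust cap squarely on top of the brass movement holder that stands in the sprung stand, and press it straight down until it clicks fully home on the holder's shoulder. Keep pressing after the click so that the cap beds in: finish while still holding the cap down with the holder visibly sunk a few millimetres in its spring, never driving the holder to the bottom of its travel. Leave everything else on the bench where it is.

Things in the scene. Friction and masses are not known exactly. Their poses are not given: they have to be found in the camera images.
- cap_center (a point): Centre, half-way up, of the loose dust cap: a plain grey plastic cup, open side down on the bench, 50 mm outer diameter, 30 mm high, about 45 g, z axis up, round (yaw does not matter). Inside, from the lower rim up: a lip 3 mm high of 36 mm bore, a groove of 41 mm bore to 22 mm, then the solid roof. The other grey cap is wider and lower.
- holder_seat (a point): Centre of the flat shoulder (44 mm diameter) of the brass holder, on its axis, 65 mm above the bench until pressed; it sinks with the holder; z axis up. The holder stands 35 mm clear of its dark steel stand. The cap is fully home when its rim sits on this shoulder, cap centre 15 mm above this point.
- spigot_top (a point): Top centre of the black spigot on the holder, 16 mm above the shoulder: 33 mm diameter, its top 5 mm tapered to 27 mm, an open watch movement on it.
- catches (a point): On the axis, level with four sprung steel balls that stick out 3.5 mm from the spigot's sides, 7.5 mm above the shoulder. The cap's rim first rides on them about 11 mm above the shoulder; about 8 N (6 to 13 N) pushes it past, then the resistance drops suddenly (the click) and the rim slips down to the shoulder.
- stand: Dark steel stand that carries the holder, fixed to the bench: 68 mm diameter, 30 mm high, on a foot of 92 mm diameter. Origin at the centre of its underside.
- holder (a joint): How far the brass holder has sunk into its stand (m): 0 at rest, 0.012 at the bottom stop. Spring: begins to move at about 2 N, then 2 N per mm. It rises again by some millimetres at the click.
- loupe_top (a point): Bystander: black eyeglass loupe standing on the bench, 38 mm in diameter, 38 mm high; the point is its top centre.
- wide_cap: Bystander: a wider, lower grey cap, 68 mm in diameter, 20 mm high, which does not fit; origin at the centre of its underside.
- brass_block: Bystander: loose brass movement block standing directly on the bench, 42 mm in diameter, 37 mm high with its black top; origin at the centre of its underside.
- parts_tray: Bystander: open white parts tray with four compartments, 90 by 120 by 18 mm; origin at the centre of its underside.
- screwdriver: Bystander: small screwdriver lying on the bench, 120 mm long.
- tweezers: Bystander: steel tweezers lying flat, 120 by 10 by 4 mm, long axis x; origin at the middle of the underside.
- oil_pot: Bystander: small glass oil pot with a broad glass lid, 44 mm in diameter, 33 mm high; origin at the centre of its underside.
Not all that is in view belongs to the job. Leave any orange look-alike of the part that bears cap_center alone.

How it is judged:
On the way, in this order (a step that is already met when the one before it is completed fails the run):
1. the cap is squarely over the spigot, not yet snapped (horizontal distance between cap_center and holder_seat below 0.004 m and angle between the z axis of cap_center and the z axis of holder_seat, either way round below 0.15 rad and z of cap_center in the frame of holder_seat between 0.02 and 0.032 m).
2. the cap has clicked home on the shoulder (horizontal distance between cap_center and holder_seat below 0.003 m and z of cap_center in the frame of holder_seat below 0.0168 m), for 0.1 s.
At the end, for the whole second after the job is handed in: The cap is home on the holder: centres within 3 mm horizontally, cap centre 12 to 16.8 mm above the shoulder, tilted less than 0.08 rad to it; and it is still being pressed: the holder is sunk 2 to 11.5 mm in its spring with more than 3 N between cap and holder, through the last second (all of step 2 and z of cap_center in the frame of holder_seat above 0.012 m and angle between the z axis of cap_center and the z axis of holder_seat, either way round below 0.08 rad and value of joint holder between 0.002 and 0.0115 m and contact force between cap and holder above 3 N); the arm keeps its last pose, push and grip.
It fails at once if the holder is driven to the bottom of its travel (value of joint holder above 0.0117 m).
It fails at once if a bystander is moved more than 25 mm (distance of any of loupe_top, wide_cap, brass_block, parts_tray, screwdriver, tweezers, oil_pot from where it was at the start of the episode above 0.025 m).
It also fails if it takes over 51 s, if anything falls off the work surface, if the arm or the gripper's body presses on something with over 40 N, if the wrist force passes 120 N, or if a joint passes its speed limit or range.

## Robot

A 7-joint arm with a two-finger parallel gripper is mounted at the origin on the work surface. World frame = base frame: x ahead of the robot, y to its left, z up, the work surface at z = 0. Lengths are in m, angles in rad, forces in N, time in s.
With the tool pointing down it reaches from about 0.4 to 0.9 m from the base axis. Payload 5.5 kg.
Tool frame: the origin (TCP) lies at the very end of the fingers, on their centre line; the grasp point (between the pads) lies 19 mm behind it (manip.grip_point_offset is the distance from the TCP to the grasp point, in m); z points along the fingers, y is the direction in which the jaws open and shut (so a half turn about z gives the same grasp; the last joint's range is limited). The gripper opens to 92 mm and grips with 3 to 60 N. Pads are 19 mm wide; open, the fingers measure 130 mm over their backs; the gripper's body (75 mm by 190 mm) begins 47 mm behind the grasp point.
Start: joints at [1.591, 0.501, -0.427, 1.55, 0.221, 1.138, -0.21], TCP at [0.156, -0.631, 0.227] pointing down, gripper open.
Joint ranges: [-2.88, 2.88], [-0.31, 2.03], [-1.54, 1.56], [0.2, 2.42], [-1.41, 4.55], [0.19, 2.02], [-2.57, 2.57]. Speed limits (rad/s): [2.57, 2.57, 3.14, 3.14, 3.14, 3.14, 3.14].

## Interface

Orientations are given as a unit quaternion [x, y, z, w].
In Python, from plant import manip, planner, readout, imaging gives the robot as it stands. Calls block until the motion is done:
- manip.reach(position, orientation): joint-space move of the TCP to a pose.
- manip.move_straight(position, ori=None, feed=0.15): straight line of the TCP; ori=None keeps the orientation; feed is the mean speed in m/s.
- manip.movej(angles): joint-space move.
- manip.set_gripper(opening, grip_force=None): opening from 0.0 (shut) to 1.0 (fully open); grip_force is the grip in N (None keeps the last); returns when the fingers have stopped.
- manip.hold(seconds).
- planner.inverse_kinematics(position, orientation): joint angles nearest the present ones, or None.
- readout.get_state(): the state.
- imaging.capture(name): name is "scene" or "top"; returns the picture (400x640x3 uint8, red, green, blue); there is no depth.
- imaging.get_calibration(name): a dict with "vertical_fov" (degrees; the focal length in pixels is half the picture's height over the tangent of half this angle, whatever the lens; pixels are square), "cx", "cy" (the principal point, pixels), "cam_to_world" (4x4, takes a point from camera to world coordinates). Camera axes: x right, y down, z forward; pixel columns grow to the right and rows downward; lengths in m; the calibration is good to about 2 mm. A picture is of the moment at which its call begins. get_calibration takes no time and is no camera call.
A pose or a line that the arm cannot do raises manip.MotionError and nothing moves.
- manip.hand_in(): hands the job in, once; it reports no verdict.
The state is a dict: "clock": time; "joint_pos": joint angles; "joint_vel": joint speeds; "effort": joint torques, N m; "position": TCP position; "orientation": TCP orientation; "ft_force": force on the tool from outside, world axes, zero at the start; "torque": the same for the moment, N m; "opening": opening from 0.0 (shut) to 1.0 (fully open).
Only numpy, scipy, OpenCV 4.12 (cv2) and the standard library are available. Lean on these libraries where they do the work, as an engineer would, in place of code of your own. Each camera call takes 0.05 s, during which the arm holds its last target. There are 200 camera calls.

## Working session

There is one attempt and no reset: what is moved stays moved. The work goes in short steps, each a Python script; the robot and the scene stay as the last script left them, time stands still between calls to the robot, and variables do not carry over. Pictures are saved under pics/ and viewed, about 8 in all and at most 12, crops included, and the job is handed in when it is done.

```bash
mkdir -p pics; ls; python3 - <<'E'
from plant import manip, planner, readout, imaging
import cv2
for n in ("scene","top"):
    im=imaging.capture(n); cv2.imwrite(f"pics/{n}0.png",im[:,:,::-1])
    c=imaging.get_calibration(n); print(n,c)
s=readout.get_state(); print(s["clock"],s["position"],s["orientation"],s["ft_force"],s["opening"],manip.grip_point_offset)
E
```

```text
pics
scene {'vertical_fov': 51.992925330795984, 'cx': 316.4448809726843, 'cy': 195.76842392743498, 'cam_to_world': array([[ 0.87473933,  0.3937094 , -0.28253144,  0.82442457],
       [ 0.48458658, -0.71384605,  0.50556866, -0.46399441],
       [-0.00263682, -0.57915173, -0.81521551,  0.84202392],
       [ 0.        ,  0.        ,  0.        ,  1.        ]])}
top {'vertical_fov': 57.65747006434574, 'cx': 318.1123488331354, 'cy': 199.47965217421384, 'cam_to_world': array([[ 0.02084064, -0.99083044,  0.13349421,  0.44537023],
       [-0.99940555, -0.01697851,  0.03000456, -0.00208541],
       [-0.0274629 , -0.13404017, -0.99059529,  0.9588639 ],
       [ 0.        ,  0.        ,  0.        ,  1.        ]])}
0.1 [ 0.15610975 -0.6303266   0.22580005] [ 9.92637779e-01  1.21117596e-01 -5.79899508e-05 -8.74533726e-04] [-0.17722059 -0.65005787  0.97383769] 1.0012702893114256 0.0188
```

View pics/top0.png

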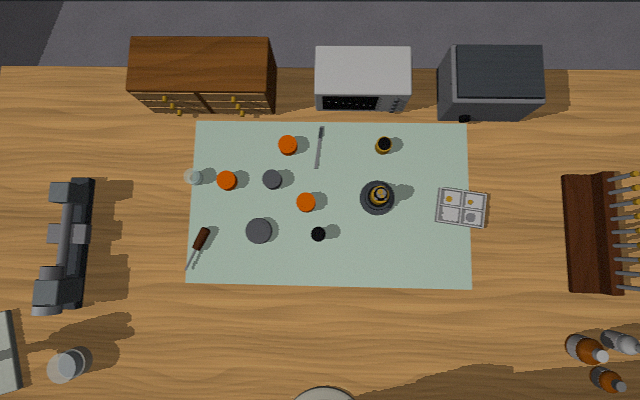

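View pics/scene0.png

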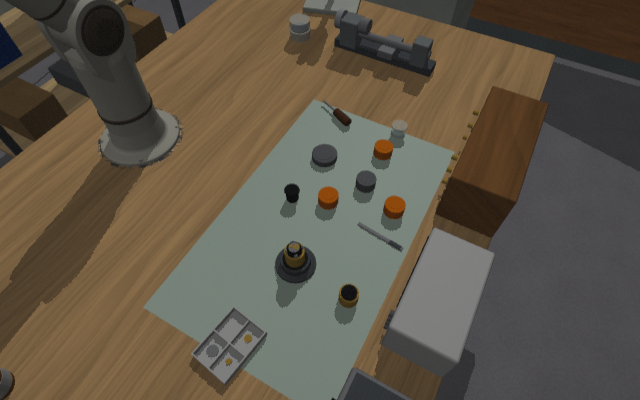

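Top view: narrow cap at (272,179), wide cap (259,231), holder in stand (378,196), three orange look-alikes at (288,145), (227,180) and (306,202). Scene view: cap (366,182), spigot (294,248). Next I'll zoom in and triangulate.

```bash
cat > h.py <<'E'
import numpy as np, cv2
from plant import manip, planner, readout, imaging
def ray(n,u,v):
    c=imaging.get_calibration(n); f=200/np.tan(np.radians(c["vertical_fov"])/2)
    M=np.array(c["cam_to_world"]); d=M[:3,:3]@[(u-c["cx"])/f,(v-c["cy"])/f,1]
    return M[:3,3],d/np.linalg.norm(d)
def plane(n,u,v,z):
    o,d=ray(n,u,v); return (o+d*(z-o[2])/d[2])[:2]
def tri(p):  # {name:(u,v)}
    A=0;b=0
    for n,(u,v) in p.items():
        o,d=ray(n,u,v); P=np.eye(3)-np.outer(d,d); A=A+P; b=b+P@o
    return np.linalg.solve(A,b)
def proj(n,p):
    c=imaging.get_calibration(n); f=200/np.tan(np.radians(c["vertical_fov"])/2)
    q=np.linalg.inv(c["cam_to_world"])@[*p,1]; return q[0]/q[2]*f+c["cx"],q[1]/q[2]*f+c["cy"]
E
python3 - <<'E'
from h import *
R={"top":((272,179),(378,196)),"scene":((366,182),(294,255))}
rows=[]
for n in R:
    im=cv2.imread(f"pics/{n}0.png"); row=[]
    for k,(u,v) in enumerate(R[n]):
        row.append(cv2.resize(im[v-25:v+25,u-25:u+25],(400,400),interpolation=cv2.INTER_NEAREST)[50:350])
    rows.append(np.hstack(row))
    # grey cap mask: low saturation, dark
    hsv=cv2.cvtColor(im,cv2.COLOR_BGR2HSV)
    u,v=R[n][0]; m=np.zeros(im.shape[:2],np.uint8)
    w=(slice(v-20,v+20),slice(u-20,u+20)); m[w]=((hsv[w][...,1]<60)&(hsv[w][...,2]<125))*255
    N,L,S,C=cv2.connectedComponentsWithStats(m); i=1+S[1:,4].argmax(); print(n,"cap",S[i],C[i],plane(n,*C[i],.015))
    print(hsv[v-14:v+15:2,u],)
cv2.imwrite("pics/z1.png",np.vstack(rows))
E
```

```text
top cap [262 169  30  21 504] [276.76190476 178.56349206] [0.6266345  0.13732576]
[[ 64  22 166]
 [ 64  23 169]
 [ 80  14 107]
 [105  20  77]
 [105  24  84]
 [128  13  81]
 [110  18  85]
 [113  24  84]
 [100  10  78]
 [120  13  79]
 [100   9  82]
 [120  12  83]
 [ 80  13  57]
 [ 64  23 170]
 [ 67  25 171]]
scene cap [353 170  24  32 600] [364.25666667 185.84666667] [0.62829416 0.13377594]
[[ 68  22 137]
 [ 70  15 103]
 [113  14  71]
 [110  11  71]
 [110  11  71]
 [105  14  72]
 [110  11  70]
 [100  12  63]
 [102  18  72]
 [100  18  43]
 [130  21  36]
 [ 90   8  33]
 [ 90  11  47]
 [ 64  23  87]
 [ 69  21  87]]
```

View pics/z1.png

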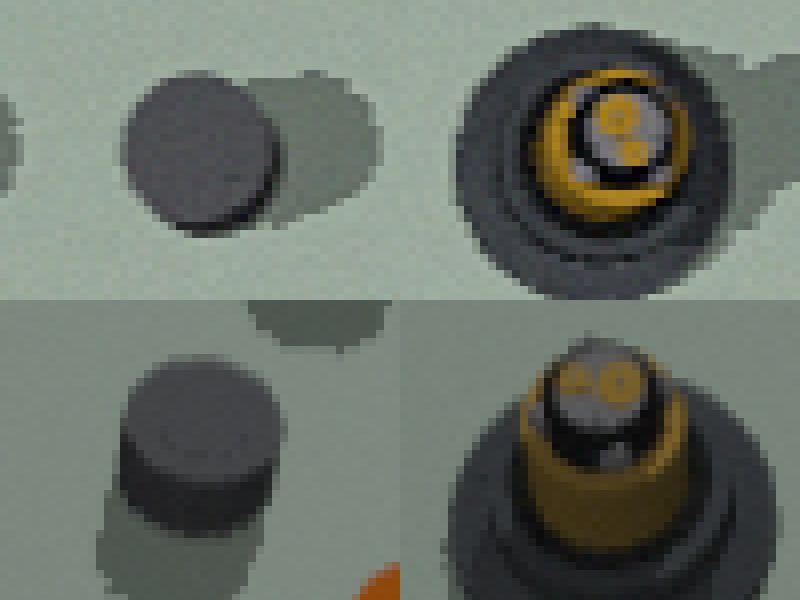

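Crops: the cap roof disc is clear in both views. The holder shows its brass shoulder, a silver movement on the spigot and a dark round foot. I'll fit each of these.

```bash
cat >> h.py <<'E'
def blob(m,box):
    k=np.zeros_like(m,np.uint8); x,y,w,h=box; k[y:y+h,x:x+w]=m[y:y+h,x:x+w]*255
    cs,_=cv2.findContours(k,cv2.RETR_EXTERNAL,cv2.CHAIN_APPROX_NONE)
    hull=cv2.convexHull(max(cs,key=cv2.contourArea))
    M=cv2.moments(hull); return (M["m10"]/M["m00"],M["m01"]/M["m00"]),cv2.boundingRect(hull)
def masks(im):
    hsv=cv2.cvtColor(im,cv2.COLOR_BGR2HSV).astype(int); return hsv[...,0],hsv[...,1],hsv[...,2]
E
python3 - <<'E'
from h import *
P={}
for n,cb,hb,fb,vt in (("top",(255,162,26,35),(360,178,34,36),(350,170,45,50),95),("scene",(350,165,34,40),(280,232,30,45),(268,232,55,60),80)):
    im=cv2.imread(f"pics/{n}0.png"); H,S,V=masks(im)
    roof=cv2.morphologyEx(((S<60)&(V<vt)&(V>(62 if n=="top" else 52))).astype(np.uint8),cv2.MORPH_OPEN,np.ones((3,3),np.uint8))
    c,b=blob(roof,cb); print(n,"roof",np.round(c,2),b,plane(n,*c,.03))
    P["r",n]=c
    c,b=blob((S>110),hb); print(n,"brass hull",np.round(c,2),b,plane(n,*c,.0475))
    c,b=blob((V<vt)|(S>90),fb); print(n,"foot",np.round(c,2),b,plane(n,*c,.008))
print("roof tri",tri({n:P["r",n] for n in("top","scene")}))
t={"top":(380.75,193.0),"scene":(293.5,246.4)}
print("movement",[plane(n,*t[n],.081) for n in t],tri(t))
for n in t: print(n, proj(n,(.6246,.133,.03)))
# cylinder centroid bias check
E
```

```text
top roof [271.33 178.37] (263, 170, 18, 18) [0.62405559 0.1493577 ]
top brass hull [378.57 195.16] (368, 186, 21, 19) [ 0.58179365 -0.12689775]
top foot [377.04 197.37] (360, 180, 35, 35) [ 0.58176353 -0.1283043 ]
scene roof [366.05 178.25] (357, 171, 19, 15) [0.62568143 0.14664934]
scene brass hull [294.06 256.21] (284, 246, 21, 22) [ 0.58419005 -0.13406122]
scene foot [295.09 263.39] (275, 241, 41, 43) [ 0.58339651 -0.13184797]
roof tri [0.62474927 0.1499579  0.02575183]
movement [array([ 0.58219056, -0.12760333]), array([ 0.58161509, -0.12893659])] [ 0.58182612 -0.128133    0.08011726]
top (np.float64(277.57909924952537), np.float64(178.2569934836001))
scene (np.float64(363.3331565964409), np.float64(181.8799466180226))
```

```bash
cat >> h.py <<'E'
def q(yaw): # tool x axis heading, pointing down
    return [np.cos(yaw/2),np.sin(yaw/2),0,0]
def st(tag=""):
    s=readout.get_state(); print(tag,round(s["clock"],2),np.round(s["position"],4),np.round(s["ft_force"],2),round(s["opening"],4)); return s
E
python3 - <<'E'
from h import *
for yaw in np.radians([0,90,-90,180,45,-45]):
    r=[planner.inverse_kinematics(p,q(yaw)) for p in ([.6248,.148,.1],[.6248,.148,.004],[.582,-.128,.14],[.582,-.128,.06])]
    print(round(np.degrees(yaw)),[None if x is None else np.round(x,2).tolist() for x in r])
E
```

```text
0 [[0.31, 0.76, -0.85, 1.66, 0.65, 1.03, -2.33], [0.18, 0.83, -0.65, 1.69, 0.64, 0.84, -2.33], [0.7, 0.57, -0.71, 1.76, 0.44, 0.97, -1.75], [0.61, 0.66, -0.59, 1.8, 0.48, 0.83, -1.78]]
90 [[0.37, 0.81, -0.96, 1.66, 0.74, 1.08, -0.82], [0.18, 0.83, -0.64, 1.69, 0.63, 0.84, -0.75], [0.87, 0.68, -0.98, 1.75, 0.64, 1.06, -0.34], [0.81, 0.78, -0.89, 1.8, 0.74, 0.94, -0.4]]
-90 [[0.51, 1.05, -1.31, 1.65, 1.05, 1.3, 2.14], [0.51, 1.24, -1.31, 1.68, 1.26, 1.29, 2.06], [-0.41, 0.59, 0.79, 1.8, -0.5, 0.97, -2.55], [-0.47, 0.78, 0.9, 1.84, -0.78, 0.91, -2.34]]
180 [[0.23, 0.71, -0.72, 1.66, 0.54, 0.98, 0.89], [0.23, 0.86, -0.73, 1.69, 0.72, 0.88, 0.77], [0.89, 0.7, -1.01, 1.75, 0.67, 1.07, 1.22], [0.86, 0.82, -0.97, 1.79, 0.81, 0.99, 1.12]]
45 [[0.41, 0.86, -1.03, 1.66, 0.81, 1.12, -1.65], [0.24, 0.87, -0.74, 1.69, 0.73, 0.88, -1.6], [0.79, 0.62, -0.85, 1.76, 0.54, 1.02, -1.05], [0.71, 0.7, -0.73, 1.8, 0.6, 0.87, -1.09]]
-45 [[-0.35, 0.59, 0.11, 1.68, -0.08, 0.87, -2.57], [-0.6, 0.78, 0.46, 1.72, -0.47, 0.75, -2.27], [0.58, 0.53, -0.54, 1.76, 0.32, 0.94, -2.45], [0.5, 0.62, -0.43, 1.81, 0.35, 0.79, -2.47]]
```

```bash
python3 - <<'E'
from h import *
C=np.array([.6248,.148])
manip.set_gripper(.78,5)
manip.reach([*C,.11],q(np.pi)); st("above")
manip.move_straight([*C,.004],feed=.12); st("down")
manip.set_gripper(0,5); st("grip1")
manip.set_gripper(.78,5)
manip.move_straight([*C,.07],feed=.2)
manip.reach([*C,.07],q(np.pi/2)); st()
im=imaging.capture("scene"); cv2.imwrite("pics/s1.png",im[:,:,::-1])
manip.move_straight([*C,.004],feed=.12); st("down2")
manip.set_gripper(0,40); st("grip2")
im=imaging.capture("scene"); a=im[:,:,::-1]
b=cv2.imread("pics/s1.png"); cv2.imwrite("pics/s12.png",np.hstack([cv2.resize(x[110:260,290:420],(390,450)) for x in (b,a)]))
E
```

```text
above 3.88 [0.6252 0.1466 0.11  ] [-0.9   0.42  0.51] 0.7816
down 4.91 [0.6255 0.1484 0.0048] [0.64 0.02 0.29] 0.7774
grip1 5.38 [0.6252 0.148  0.0046] [-0.11 -1.33  4.28] 0.5537
 7.67 [0.6242 0.1478 0.0692] [ 0.88 -0.53 -0.3 ] 0.7796
down2 8.43 [0.6251 0.1482 0.0042] [-0.57 -0.42 -0.48] 0.7794
grip2 8.93 [0.6252 0.1481 0.0046] [-0.92 -0.36  3.74] 0.5279
```

View pics/s12.png

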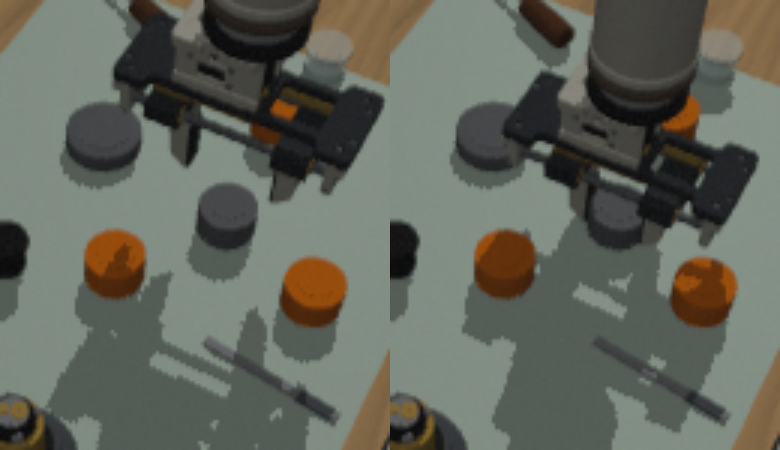

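Left panel: the cap is still upright after the first centring grip, at about (366,181) in the scene view. Right panel: the cap is held between the pads and the neighbours haven't been touched. Next, lift and carry it over the holder.

```bash
python3 - <<'E'
from h import *
b=cv2.imread("pics/s1.png"); H,S,V=masks(b)
roof=cv2.morphologyEx(((S<60)&(V<80)&(V>52)).astype(np.uint8),cv2.MORPH_OPEN,np.ones((3,3),np.uint8))
c,bb=blob(roof,(350,165,34,40)); print("roof s1",c,bb,plane("scene",*c,.03))
manip.move_straight([.625,.148,.13],feed=.2); st("lift")
manip.reach([.582,-.1282,.115],q(np.pi/2)); manip.hold(.3)
for _ in range(3): st("over"); manip.hold(.05)
ims=[cv2.cvtColor(imaging.capture(n),cv2.COLOR_RGB2BGR) for n in("scene","top")]
for n,i in zip("st",ims): cv2.imwrite(f"pics/{n}2.png",i)
cv2.imwrite("pics/over.png",np.hstack([cv2.resize(ims[0][195:295,250:350],(400,400)),cv2.resize(ims[1][145:245,330:430],(400,400))]))
E
```

```text
roof s1 (365.66498316498314, 178.92171717171718) (357, 172, 18, 15) [0.62573776 0.14424521]
lift 9.76 [0.624  0.1476 0.1288] [ 0.73 -0.32 -0.49] 0.532
over 11.14 [ 0.5824 -0.1268  0.1151] [ 0.33 -0.34 -0.24] 0.5332
over 11.19 [ 0.5823 -0.1271  0.1151] [ 0.11  0.26 -0.09] 0.5319
over 11.24 [ 0.5822 -0.1275  0.115 ] [ 0.61 -0.22 -0.08] 0.5331
```

View pics/over.png

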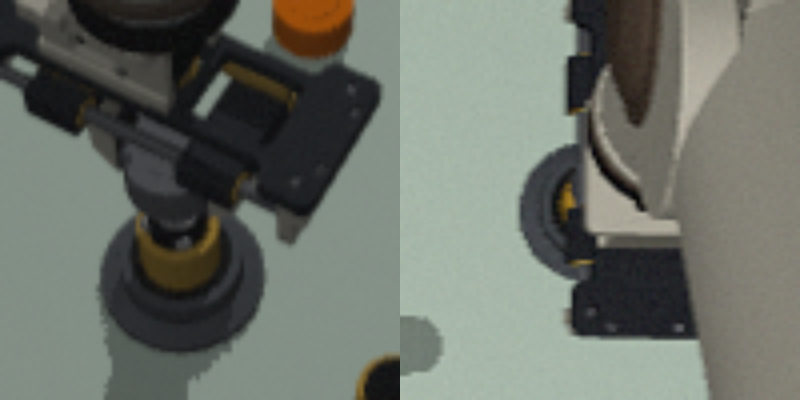

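```bash
cat >> h.py <<'E'
def F(n=6):
    f=[];p=[]
    for _ in range(n):
        s=readout.get_state(); f.append(s["ft_force"]); p.append(s["position"]); manip.hold(.02)
    return np.mean(f,0),np.mean(p,0),s["clock"]
E
python3 - <<'E'
from h import *
x,y=.582,-.1272
manip.move_straight([x,y,.095],feed=.1); f0,p,t=F(); print("free",f0,p)
for z in (.090,.088,.086,.084,.0825):
    manip.move_straight([x,y,z],feed=.05); f,p,t=F(); print(z,np.round(f-f0,2),np.round(p,4),round(t,2))
    if abs(f-f0).max()>3: break
else:
  for ax in (0,1):
    for sg in (1,-1):
        for d in (.001,.002,.003,.004):
            g=[x,y,z]; g[ax]+=sg*d; manip.move_straight(g,feed=.05); f,p,t=F()
            print("xy"[ax],sg*d,np.round(f-f0,2),np.round(p,4),round(t,2))
            if abs((f-f0)[ax])>2.5: break
        manip.move_straight([x,y,z],feed=.05)
E
```

```text
free [ 0.25601858 -0.13957649 -0.19162237] [ 0.58161809 -0.12713611  0.09458163]
0.09 [-0.27  0.02 -0.02] [ 0.5819 -0.1272  0.09  ] 12.18
0.088 [-0.35  0.31 -0.1 ] [ 0.5819 -0.1272  0.0879] 12.53
0.086 [-0.15 -0.14 -0.32] [ 0.5819 -0.1272  0.0859] 12.88
0.084 [-0.33  0.07 -0.12] [ 0.5819 -0.1272  0.0839] 13.22
0.0825 [-0.16  0.47  0.01] [ 0.5819 -0.1272  0.0824] 13.57
x 0.001 [ 0.08 -0.13 -0.26] [ 0.5831 -0.1272  0.0825] 13.93
x 0.002 [-0.11  0.05  0.23] [ 0.5841 -0.1272  0.0825] 14.28
x 0.003 [-0.67  0.81  0.09] [ 0.5849 -0.1272  0.0825] 14.62
x 0.004 [-3.11  0.17  1.  ] [ 0.5853 -0.1272  0.0823] 14.97
x -0.001 [-0.31 -0.13 -0.41] [ 0.5812 -0.1272  0.0826] 15.57
x -0.002 [-0.34  0.26 -0.24] [ 0.58   -0.1272  0.0825] 15.93
x -0.003 [ 0.41  0.32 -0.23] [ 0.5791 -0.1272  0.0826] 16.27
x -0.004 [ 1.96  0.08 -0.2 ] [ 0.5786 -0.1273  0.0828] 16.62
y 0.001 [-0.56  0.03 -0.22] [ 0.5817 -0.1261  0.0824] 17.23
y 0.002 [-0.23  0.21  0.1 ] [ 0.582  -0.1252  0.0825] 17.57
y 0.003 [-0.   -1.72  0.16] [ 0.582  -0.1248  0.0826] 17.93
y 0.004 [-0.23 -5.02 -0.17] [ 0.582  -0.1244  0.0826] 18.27
y -0.001 [ 0.08 -0.32 -0.06] [ 0.582  -0.1277  0.0824] 18.88
y -0.002 [-0.22 -0.06 -0.23] [ 0.582  -0.1293  0.0825] 19.23
y -0.003 [-0.23  0.26 -0.03] [ 0.582  -0.1303  0.0825] 19.57
y -0.004 [-0.37  0.34 -0.11] [ 0.582  -0.1312  0.0825] 19.93
```

```bash
python3 - <<'E'
from h import *
x,y,z=.582,-.1272,.0825
manip.move_straight([x,y,z],feed=.05); f0,p,t=F()
hit=None
for d in (.004,.005,.006):
    manip.move_straight([x,y-d,z],feed=.05); f,p,t=F(); print(-d,np.round(f-f0,2),np.round(p,4))
    if abs((f-f0)[1])>1.2: break
ylo=p[1]; 
yc=np.clip((ylo-.1248)/2,-.1292,-.1275); print("yc",yc)
x=.582
manip.move_straight([x,yc,z],feed=.05)
for z in np.arange(.081,.0635,-.001):
    manip.move_straight([x,yc,z],feed=.03); f,p,t=F(4); print(round(z,4),np.round(f-f0,2),np.round(p,4),round(t,2))
    if (f-f0)[2]>16 or np.hypot(*(f-f0)[:2])>6: print("stop");break
cv2.imwrite("pics/pr.png",cv2.resize(imaging.capture("scene")[195:295,250:350,::-1],(500,500)))
E
```

```text
-0.004 [-0.31  0.62  0.25] [ 0.582  -0.1313  0.0825]
-0.005 [-0.15  2.33  0.57] [ 0.582  -0.1316  0.0825]
yc -0.12821444535584395
0.081 [ 0.26 -0.23  0.19] [ 0.582  -0.1286  0.0809] 21.79
0.08 [0.08 0.04 1.  ] [ 0.5821 -0.1283  0.0801] 22.11
0.079 [ 0.1  -0.    2.87] [ 0.5822 -0.1283  0.0792] 22.43
0.078 [-0.31  0.11  4.76] [ 0.5822 -0.1283  0.0782] 22.74
0.077 [-1.09 -0.54  6.04] [ 0.5823 -0.1283  0.0773] 23.06
0.076 [-1.25 -0.21  7.5 ] [ 0.5823 -0.1283  0.0765] 23.38
0.075 [-1.6  -0.2   8.88] [ 0.5824 -0.1283  0.0758] 23.69
0.074 [-2.35  0.35  9.65] [ 0.5824 -0.1283  0.0749] 24.01
0.073 [ 1.26 -0.34 -2.93] [ 0.5821 -0.1281  0.0728] 24.32
0.072 [ 1.6  -0.07 -3.52] [ 0.5815 -0.128   0.0713] 24.64
0.071 [ 0.46  0.23 -2.18] [ 0.5816 -0.1282  0.0708] 24.96
0.07 [ 0.07 -0.29  0.03] [ 0.5821 -0.1283  0.0702] 25.27
0.069 [-0.22 -0.09  1.61] [ 0.5823 -0.1283  0.0693] 25.59
0.068 [ 0.35 -0.2   3.39] [ 0.5823 -0.1283  0.0683] 25.91
0.067 [-0.74 -0.46  5.81] [ 0.5823 -0.1283  0.0673] 26.23
0.066 [-0.92 -0.14  6.95] [ 0.5823 -0.1283  0.0665] 26.54
0.065 [-1.99  0.22  8.79] [ 0.5823 -0.1283  0.0657] 26.86
0.064 [-2.24 -0.04 10.41] [ 0.5823 -0.1283  0.0649] 27.18
```

View pics/pr.png

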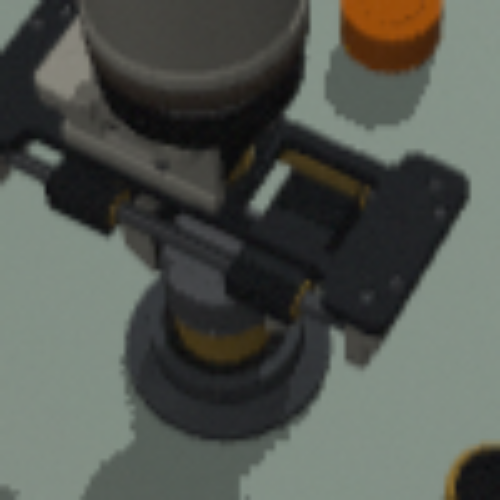

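The picture shows the cap's rim on the brass shoulder with no gap and the holder sunk. It clicked at 9.7 N. Contact came back at a rim height of about 65 mm, and the force is now 10.4 N at about 60.5 mm. I'll check that this is steady, then hand in.

```bash
python3 - <<'E'
from h import *
manip.hold(.5); f,p,t=F(10); print(np.round(f,2),np.round(p,4),t)
b=cv2.cvtColor(imaging.capture("scene"),cv2.COLOR_RGB2BGR); cv2.imwrite("pics/end.png",b)
if 6<f[2]<16: manip.hand_in(); print("handed in")
E
```

```text
[-1.79  0.06 10.11] [ 0.5824 -0.1283  0.0649] 27.8917
the job is handed in; nothing more can be done
handed in
```

I put the narrow grey cap on the brass holder, pressed it until it clicked home, and handed the job in at 27.9 s while still pressing down. The hand-in reports no verdict.

- **Alignment:** I centred the cap in the jaws with two grips at right angles, then carried it over the spigot. Light sideways touches against the spigot placed the axis at about (0.582, −0.128).
- **Click:** The cap rode on the catches up to 9.7 N. The force then dropped sharply to about −3 N, which was the click. Contact came back with the rim at about 65.6 mm, against the expected 65 mm shoulder.
- **Final state:** The press was steady at 10.1 N. That puts the holder about 4 to 4.5 mm down in its spring, well short of the bottom stop. The close-up just before hand-in showed the rim flat on the shoulder.

Some checks were weak or disagreed:
- **Camera disagreement:** The two cameras differed by up to about 3 mm in y on the cap's position. I relied on the jaw centring and the touch probing instead.
- **Side force:** About 1.8 N of sideways force remained at the end.
- **Not measured:** I judged the cap's tilt only from the picture. I did not measure the bystanders' final positions. I saw no sign of contact with any of them, but the pictures I viewed after the grasp were close-ups that didn't show all of them.

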